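# Clamp a bamboo plaque in the sloping glue press

### The arm

A 7-joint arm with a two-finger parallel gripper is mounted at the origin on the work surface. World frame = base frame: x ahead of the robot, y to its left, z up, the work surface at z = 0. Lengths are in m, angles in rad, forces in N, time in s.
With the tool pointing down it reaches from about 0.4 to 0.85 m from the base axis. Payload 4.4 kg.
Tool frame: the origin (TCP) lies on the centre line of the jaws, within the pads' length; the fingertips stand r.nose_length ahead of it and the grasp point (between the pads) lies 6 mm ahead of it (r.nose_length is the distance from the TCP to the fingertips, in m); z points along the fingers, y is the line along which they close (so a half turn about z gives the same grasp; the last joint's range is limited). The gripper opens to 94 mm and grips with 3 to 60 N. Pads are 16 mm wide; open, the fingers measure 119 mm over their backs; the gripper's body (75 mm by 177 mm) begins 78 mm behind the grasp point.
Start: joints at [1.184, 0.628, 0.038, 1.517, -0.027, 0.996, -0.02], TCP at [0.205, -0.617, 0.23] pointing down, gripper open.
Joint ranges: [-3.06, 3.06], [-0.37, 2.12], [-1.25, 1.32], [0.18, 2.47], [-1.1, 4.24], [0.23, 1.98], [-2.94, 2.94]. Speed limits (rad/s): [2.57, 2.57, 3.14, 3.14, 3.14, 3.14, 3.14].

### API

Orientations are given as [roll, pitch, yaw] about the fixed x, y, z axes, in that order (R = Rz(yaw) Ry(pitch) Rx(roll)).
In Python, from station import r gives the robot as it stands.
- The arm moves only by the shell command python3 -m handwheel 'ROWS' [FORCE]. ROWS is JSON, a list that holds one entry, the list of rows, each a list of 7 numbers: the shift along the tool's x, y, z in cm, then the turn, a rotation vector about the tool's x, y, z in rad, then the finger opening in cm, from 0 to 9.4. A call has 1 to 8 rows; each row shifts and turns the commanded pose from where the row before left it, along the tool's axes as they then stand; what a row does not reach is not made up. A row lasts 1/12 s, in which the tool goes at most 41.7 mm and 7.16 degrees, less where a joint would pass 70% of its speed; a pose out of reach is approached as far as the arm can. A call is refused whole if a number of a shift passes 4.17 or a number of a turn 0.125, either way. A call with a gripper value outside its range is refused whole. The fingers move at their own pace and stop on an object; FORCE is the grip in N (left out, the last holds). Time passes only in rows, so rows that do not move let the fingers close. It gives the time, the measured TCP pose, the force, the opening and the grip force at its end, in the units of the state.
- r.observe(): the state, without advancing time (a new reading comes with each control period).
- r.read_camera(name): name is "side" or "top"; returns (picture, depth): 384x512x3 uint8, red, green, blue; 384x512 float32, m along the optical axis (not along the pixel's ray), 0 where there is no reading.
- r.get_calibration(name): a dict with "fx", "fy", "cx", "cy" (pixels), "dist_coeffs" ([k1, k2, p1, p2, k3] as OpenCV has them; the pictures are not rectified), "R" (3x3) and "t" (3): a world point X has camera coordinates R X + t. Camera axes: x right, y down, z forward; pixel columns grow to the right and rows downward; lengths in m; the calibration is good to about 2 mm. A picture is of the moment at which its call begins. get_calibration takes no time and is no camera call.
- r.close_job(): hands the job in; it is judged then, once.
The state is a dict: "clock": time; "joints": joint angles; "dq": joint speeds; "joint_efforts": joint torques, N m; "tcp_pos": TCP position; "orientation": TCP orientation; "ft_force": force on the tool from outside, world axes, zero at the start; "ft_torque": the same for the moment, N m; "gripper_width": finger opening in m; "gripper_force": force on a finger pad.
Only numpy, scipy, OpenCV 4.12 (cv2) and the standard library are available. Lean on these libraries where they do the work, as an engineer would, in place of code of your own. Each camera call takes 0.05 s, during which the arm holds its last target. There are 200 camera calls.

### The job

Slide the bamboo plaque sideways along the ledge of the sloping press until its edge is fully home against the red fence. Then screw the wooden knob down (clockwise) until it stops firmly tight with the rubber foot on the plaque, without crushing the plaque, and let go. Leave the plaque square on the press and do not disturb the mug, the vase or the glue jar.

Things in the scene. Friction and masses are not known exactly. Their poses are not given: they have to be found in the camera images.
- bed: Sloping plywood bed of the fixed glue press, tilted 25 degrees; 285 along y (-170 to +115), 200 along x, 18 thick. Origin on its upper face, 85 mm above the table. x points up the slope (away from the robot, give or take 0.3 rad of press yaw), y is level (to the left looking up the slope), z square out of the bed, so 25 degrees off vertical, leaning towards the robot.
- fence_face (a point): Middle of the inner face of the red side fence (bed x=10, y=100, z=15). The fence stands 30 above the bed and is 170 long up the slope, 15 thick; its face looks to bed -y.
- ledge_face (a point): Inner face of the black ledge along the bed's low edge (bed x=-88, y=0, z=6), 12 high, 12 thick, as long as the bed; the plaque's low edge rests on it.
- boss (a point): Centre of the top of the fixed grey boss (bed x=-18, y=0, z=76), 50 diameter, 27 high, through which the spindle runs square to the bed. It is the end of a grey arm, 36 wide, z=50 to 75, that runs up the slope along y=0 to a post 45 wide at the bed's high edge (bed x=100 to 130). The thread in it drags with 0.15 Nm (either way when standing still) and holds itself when the knob is let go.
- panel_center (a point): Centre (half-way up) of the loose bamboo plaque, a flat board 140 up the slope (its x) x 200 along the ledge (its y) x 16 thick, light with a dark border, 0.2 to 0.45 kg. It lies on the bed, low edge on the ledge. Home, its +y edge touches the fence: centre at bed x=-18, y=0, z=8. It starts 30 to 60 mm short of that, towards bed -y.
- panel: The same plaque; origin at the centre of its underside, z square out of its upper face, x up the slope, y along the ledge. Once the foot bears on it the torque at the knob climbs by about 0.1 Nm per 0.1 rad: 0.25 to 0.6 Nm is firmly tight, beyond about 0.8 Nm the plaque is crushed.
- knob_grip (a point): Centre (half-way up, on the axis) of the round light-wood screw knob, 60 diameter x 36 high, fine ribs round the side, white pointer on top. Its axis is square to the bed, at bed x=-18, y=0; turned by its rim it can be gripped from any side. Clockwise, seen from above the knob, tightens. Its underside stays at least 20 above the boss.
- spindle: Screw spindle with its round rubber foot, 44 diameter x 10 thick, below the boss. Origin: centre of the foot's underside, on the knob's axis; z along the axis, away from the bed; the knob's centre is 104 mm up the axis. Foot and knob go down together 2.23 mm per rad (14 mm a turn); the foot does not turn. It starts 5 to 9 mm clear of the plaque's top.
- mug: Bystander: brown bamboo mug, 72 diameter x 85 high with a handle, standing; origin at the centre of its underside, z up.
- vase: Bystander: dark vase, 80 diameter x 120 high, standing; origin at the centre of its underside, z up.
- gluepot: Bystander: white jar with red lid, 68 diameter x 90 high, standing; origin at the centre of its underside, z up.
There are look-alikes about, which are no part of the job. Of the things that look like the panel, the largest one is meant.

How it is judged:
On the way, in this order (a step that is already met when the one before it is completed fails the run):
1. the plaque is home against the fence, with the foot still clear of it (y of panel_center in the frame of bed above -0.003 m and contact force between spindle and panel below 0.5 N), for 0.1 s.
2. the foot presses the plaque tightly (contact force between spindle and panel above 30 N), for 0.2 s.
At the end, for the whole second after the job is handed in: The foot presses on the plaque with more than 30 N by itself, the plaque's edge is within 4 mm of the fence and its low edge within 5 mm of the ledge, square within 0.05 rad and at rest, the knob released (contact force between spindle and panel above 30 N and y of panel_center in the frame of bed between -0.004 and 0.004 m and x of panel_center in the frame of bed between -0.023 and -0.013 m and angle between the x axis of panel and the x axis of bed, either way round below 0.05 rad and linear speed of panel below 0.01 m/s); the robot touches nothing.
It fails at once if the mug is shoved more than 25 mm or tipped over (distance of mug from where it was at the start of the episode above 0.025 m or angle between mug's own z axis and vertical above 0.4 rad).
It fails at once if the vase is shoved more than 25 mm or tipped over (distance of vase from where it was at the start of the episode above 0.025 m or angle between vase's own z axis and vertical above 0.4 rad).
It fails at once if the glue jar is shoved more than 25 mm or tipped over (distance of gluepot from where it was at the start of the episode above 0.025 m or angle between gluepot's own z axis and vertical above 0.4 rad).
It fails at once if the plaque is crushed by the foot (contact force between spindle and panel above 420 N).
It also fails if it takes over 72 s, if anything falls off the work surface, if the arm or the gripper's body presses on something with over 40 N, if the wrist force passes 120 N, or if a joint passes its speed limit or range.

## Working session

There is one attempt and no reset: what is moved stays moved. The work goes in short steps, Python scripts to look and compute and a shell command to move; the robot and the scene stay as the last step left them, time stands still between calls to the robot, and variables do not carry over. Pictures are saved under pics/ and viewed, at most 10 in all, crops included, and the job is handed in when it is done.

```bash
ls; mkdir -p pics
python3 - <<'E'
from station import r
import cv2,numpy as np
for n in("side","top"):
    p,d=r.read_camera(n); np.savez(n+".npz",p=p,d=d); cv2.imwrite(f"pics/{n}0.png",p[:,:,::-1])
    c=r.get_calibration(n); print(n,c)
print(r.observe(), r.nose_length)
E
```

```text
pics
side {'fx': 353.9592966891809, 'fy': 353.9592966891809, 'cx': 253.4051455788622, 'cy': 188.6253894519311, 'dist_coeffs': array([-0.04588692,  0.        ,  0.        ,  0.        ,  0.        ]), 'R': array([[-0.798432  , -0.60179912, -0.01855174],
       [-0.35052224,  0.48966334, -0.79835079],
       [ 0.4895309 , -0.63092602, -0.60190685]]), 't': array([0.45258055, 0.32639992, 0.76437347])}
top {'fx': 381.7959356188052, 'fy': 381.7959356188052, 'cx': 252.17539307003628, 'cy': 190.47999532420926, 'dist_coeffs': array([0.02181601, 0.        , 0.        , 0.        , 0.        ]), 'R': array([[ 0.02012724, -0.99978588,  0.0048059 ],
       [-0.99158285, -0.02057656, -0.1278282 ],
       [ 0.12789972, -0.00219262, -0.99178468]]), 't': array([-0.04252923,  0.56957608,  1.09672957])}
{'clock': 0.1, 'joints': array([ 1.18418334,  0.62923585,  0.03846724,  1.51822723, -0.02701192,
        0.99628142, -0.01999996]), 'dq': array([-0.00101041, -0.00101512,  0.0012542 , -0.00089317,  0.00080828,
       -0.00029975, -0.00230976]), 'joint_efforts': array([ 3.76131793e-03, -5.50789833e+01,  1.14722662e+00, -1.87114781e+01,
       -5.23196894e-02,  1.92377548e-02,  7.48061871e-05]), 'tcp_pos': array([ 0.20482361, -0.61632621,  0.22967101]), 'orientation': array([-3.13995940e+00,  1.75304198e-05,  3.20789293e-01]), 'ft_force': array([ 0.41489177, -0.35052739,  0.5315838 ]), 'ft_torque': array([-0.02987628, -0.03777769, -0.01814334]), 'gripper_force': 0.0, 'gripper_width': 0.09410709980126046} 0.025
```

View pics/side0.png

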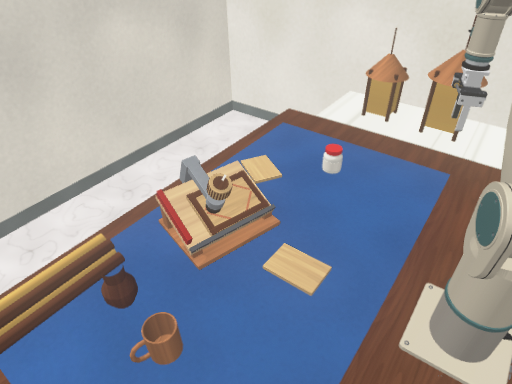

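View pics/top0.png

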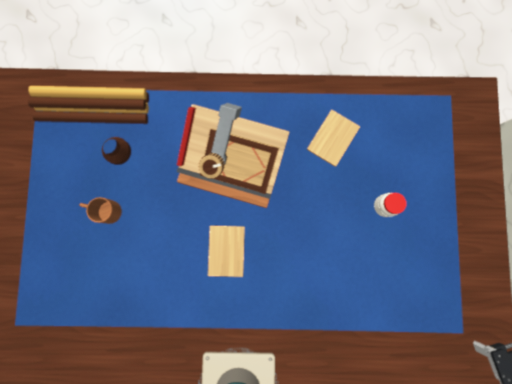

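```bash
cat > h.py <<'E'
import cv2,numpy as np
from station import r
def cloud(n,p,d):
    c=r.get_calibration(n);K=np.array([[c["fx"],0,c["cx"]],[0,c["fy"],c["cy"]],[0,0,1.]])
    v,u=np.mgrid[:384,:512]
    q=cv2.undistortPoints(np.stack([u,v],-1).reshape(-1,1,2).astype(float),K,c["dist_coeffs"]).reshape(384,512,2)
    X=np.dstack([q*d[...,None],d])
    return (X-c["t"])@c["R"]
def proj(n,X):
    c=r.get_calibration(n);K=np.array([[c["fx"],0,c["cx"]],[0,c["fy"],c["cy"]],[0,0,1.]])
    return cv2.projectPoints(np.atleast_2d(X).astype(float),cv2.Rodrigues(c["R"])[0],c["t"],K,c["dist_coeffs"])[0].reshape(-1,2)
E
python3 - <<'E'
from h import *
for n in("top","side"):
    f=np.load(n+".npz");p,d=f["p"],f["d"];W=cloud(n,p,d)
    hsv=cv2.cvtColor(p,cv2.COLOR_RGB2HSV);H,S,V=[hsv[...,i].astype(int) for i in range(3)]
    if n=="top": roi=np.zeros(H.shape,bool);roi[95:215,170:295]=1
    else: roi=np.zeros(H.shape,bool);roi[150:265,150:285]=1
    ok=roi&(d>0)
    red=ok&((H<5)|(H>174))&(S>170)&(V>90)&(W[...,2]>.04)
    P=W[red];print(n,"red",len(P),P.min(0),P.max(0))
    rr=cv2.minAreaRect((P[:,:2]*1000).astype(np.float32));print(rr)
    light=ok&(H>10)&(H<25)&(S<150)&(V>140)&(W[...,2]>.04)&(W[...,2]<.19)
    L=W[light]
    # robust plane
    rng=np.random.default_rng(0);best=0
    for _ in range(500):
        a=L[rng.choice(len(L),3,False)];m=np.cross(a[1]-a[0],a[2]-a[0]);m/=np.linalg.norm(m)+1e-12
        k=abs((L-a[0])@m)<.003
        if k.sum()>best:best=k.sum();B=k
    Q=L[B];c=Q.mean(0);m=np.linalg.svd(Q-c)[2][2];m*=np.sign(m[2])
    print("plane",len(L),best,c,m,np.degrees(np.arccos(m[2])),"yaw",np.arctan2(-m[1],-m[0]))
    res=(W-c)@m
    for lab,msk in(("dark",ok&(V<90)&(abs(res)<.02)&(W[...,2]>.05)),("high",ok&(res>.08))):
        P=W[msk];print(lab,len(P),P.min(0),P.max(0),np.median(res[msk]))
    y,x=(slice(95,215),slice(165,300)) if n=="top" else (slice(145,270),slice(145,290))
    cv2.imwrite(f"pics/{n}1.png",cv2.resize(p[y,x,::-1],None,fx=5.5,fy=4.5 if n=="side" else 5,interpolation=cv2.INTER_CUBIC)[:600,:800])
E
```

```text
top red 306 [0.63564591 0.13561757 0.07924742] [0.78070148 0.18420576 0.1549859 ]
((708.6923217773438, 159.94667053222656), (15.788093566894531, 151.29315185546875), 75.3887710571289)
plane 4188 2072 [0.71045091 0.03579288 0.10030816] [-0.40931071  0.10938914  0.90581386] 25.066879034415177 yaw -0.2611488725848278
dark 591 [ 0.55219848 -0.0897019   0.0503205 ] [0.77337001 0.18451053 0.15316505] 0.015566630346342585
high 507 [0.58014779 0.04389995 0.18005251] [0.64559336 0.10647437 0.22317863] 0.14584049395770618Traceback (most recent call last):
  File "<stdin>", line 9, in <module>
    return umr_minimum(a, axis, None, out, keepdims, initial, where)
ValueError: zero-size array to reduction operation minimum which has no identity
```

View pics/top1.png

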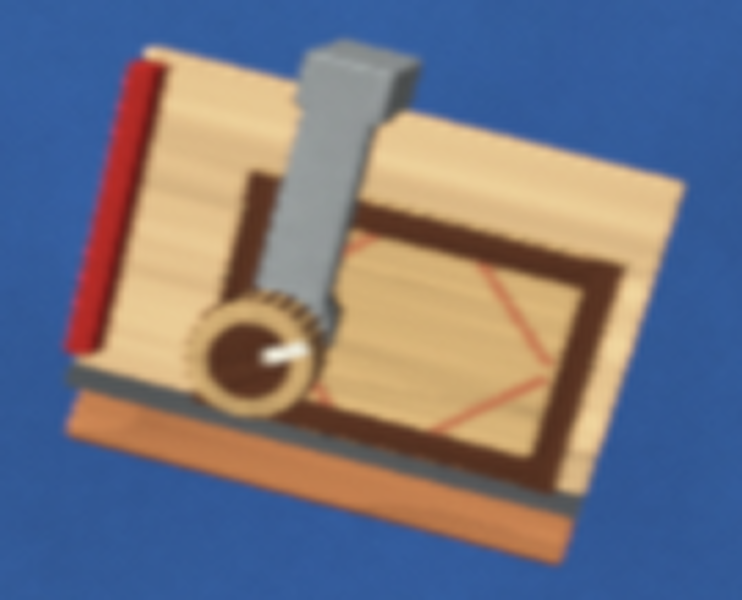

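```bash
cat >> h.py <<'E'
from scipy.spatial.transform import Rotation as Ro
def bedR(yaw): return Ro.from_euler('ZY',[yaw,-np.radians(25)]).as_matrix()
E
python3 - <<'E'
from h import *
yaw=-.257;R=bedR(yaw)
pc=lambda a:np.percentile(a,[2,10,50,90,98]).round(4)
for n in("top","side"):
    f=np.load(n+".npz");p,d=f["p"],f["d"];W=cloud(n,p,d);B=W@R
    hsv=cv2.cvtColor(p,cv2.COLOR_RGB2HSV);H,S,V=[hsv[...,i].astype(int) for i in range(3)]
    # press region in 3D
    ok=(d>0)&(W[...,2]>.03)&(W[...,2]<.3)&(np.hypot(W[...,0]-.68,W[...,1]-.05)<.23)
    red=ok&((H<6)|(H>172))&(S>150)&(V>80)
    light=ok&(H>8)&(H<28)&(V>140)&(S<150)
    h,e=np.histogram(B[light][:,2],bins=np.arange(-.3,-.05,.002)+0);
    top=np.argsort(h)[-8:];print(n,"z hist",sorted((round(e[i],3),int(h[i])) for i in top))
    print("red",red.sum(),[pc(B[red][:,i]) for i in range(3)])
    np.save(n+"B.npy",B)
    y,x=(slice(95,215),slice(165,300)) if n=="top" else (slice(145,270),slice(145,290))
    cv2.imwrite(f"pics/{n}1.png",cv2.resize(p[y,x,::-1],None,fx=5.5,fy=4.5 if n=="side" else 5,interpolation=cv2.INTER_CUBIC)[:600,:800])
    # knob : highest in bed z
    zmax=np.percentile(B[ok][:,2],99.5);k=ok&(B[...,2]>zmax-.006);print("knobtop",zmax,k.sum(),[pc(B[k][:,i]) for i in range(3)])
E
```

```text
top z hist [(np.float64(-0.2), 315), (np.float64(-0.198), 856), (np.float64(-0.196), 825), (np.float64(-0.194), 352), (np.float64(-0.184), 191), (np.float64(-0.182), 524), (np.float64(-0.18), 564), (np.float64(-0.178), 237)]
red 341 [array([0.5527, 0.5656, 0.6367, 0.7016, 0.7138]), array([0.328 , 0.3287, 0.3345, 0.3409, 0.3426]), array([-0.1749, -0.1701, -0.1668, -0.1642, -0.1626])]
knobtop -0.04664229181604444 401 [array([0.5767, 0.5836, 0.6044, 0.624 , 0.6298]), array([0.2021, 0.2078, 0.2281, 0.2488, 0.2555]), array([-0.0522, -0.0517, -0.0492, -0.0468, -0.0456])]
side z hist [(np.float64(-0.2), 152), (np.float64(-0.198), 604), (np.float64(-0.196), 697), (np.float64(-0.194), 167), (np.float64(-0.184), 68), (np.float64(-0.182), 390), (np.float64(-0.18), 626), (np.float64(-0.178), 202)]
red 371 [array([0.5489, 0.5592, 0.6171, 0.6864, 0.706 ]), array([0.332 , 0.3331, 0.3403, 0.3451, 0.3457]), array([-0.1846, -0.1768, -0.1668, -0.1646, -0.1633])]
knobtop -0.04677717227167304 374 [array([0.575 , 0.5806, 0.6004, 0.6217, 0.6279]), array([0.204 , 0.2113, 0.2322, 0.2519, 0.2577]), array([-0.0521, -0.0511, -0.0489, -0.0468, -0.0458])]
```

View pics/side1.png

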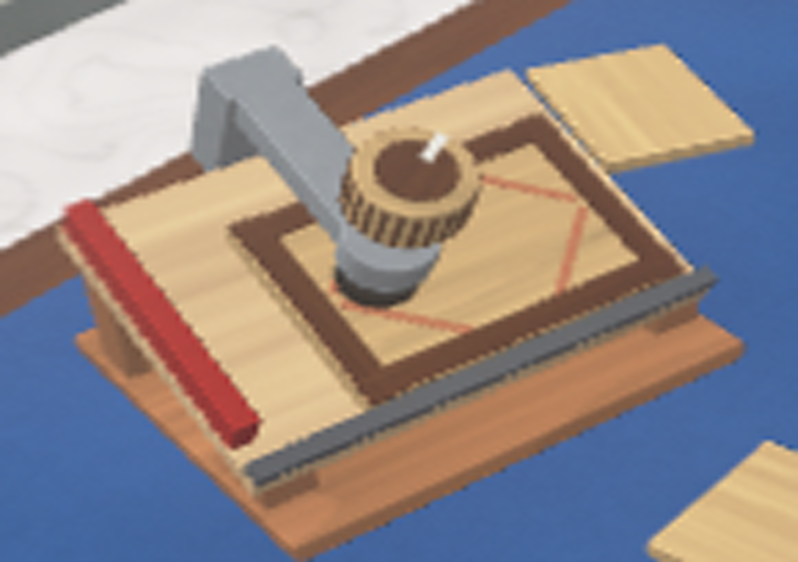

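```bash
cat >> h.py <<'E'
YAW=-.257; BR=bedR(YAW); BO=BR@np.array([.620,.230,-.1965])
TB=np.array([[0,1,0],[1,0,0],[0,0,-1.]])  # tool axes in bed
def now():
    s=r.observe();return s,np.array(s["tcp_pos"]),Ro.from_euler('xyz',s["orientation"])
def plan(bx,by,bz,turn=0,n=None):
    """constant row to bring TCP to bed point, tool square to bed, turned about tool z"""
    s,p,R=now();T=Ro.from_matrix(BR@TB)*Ro.from_rotvec([0,0,turn])
    d=R.inv().apply(BO+BR@np.array([bx,by,bz])-p);w=(R.inv()*T).as_rotvec()
    N=n or int(np.ceil(max(np.linalg.norm(d)/.038,np.linalg.norm(w)/.115,1)))
    M=sum(Ro.from_rotvec(w*k/N).as_matrix() for k in range(N))
    print("N",N,"shift cm",(np.linalg.solve(M,d)*100).round(3),"rot",(w/N).round(4))
def where():
    s,p,R=now();b=BR.T@(p-BO);E=(Ro.from_matrix(BR@TB).inv()*R).as_rotvec()
    print("t",s["clock"],"bed mm",(b*1000).round(1),"rot err",E.round(3),"F bed",(BR.T@s["ft_force"]).round(2),"Tq bed",(BR.T@s["ft_torque"]).round(3),"w",s["gripper_width"],s["gripper_force"],"j",np.round(s["joints"],2))
def plaque():
    for n in("top","side"):
        p,d=r.read_camera(n);B=(cloud(n,p,d)-BO)@BR
        hsv=cv2.cvtColor(p,cv2.COLOR_RGB2HSV);V=hsv[...,2].astype(int)
        m=(d>0)&(abs(B[...,2]-.0165)<.004)&(abs(B[...,0])<.1)&(B[...,1]>-.18)&(B[...,1]<.12)&(hsv[...,1]>70)
        out=[]
        for a,b in((-.07,-.045),(-.045,-.02),(-.02,.01),(.01,.035)):
            q=B[m&(B[...,0]>a)&(B[...,0]<b)][:,1]
            if len(q):out.append((round(1000*np.percentile(q,1),1),round(1000*np.percentile(q,99),1)))
        q=B[m][:,0];print(n,m.sum(),"y ranges low->high x",out,"x range",(np.percentile(q,[1,99])*1000).round(1))
        c=p
E
python3 - <<'E'
from h import *
print(BO); plaque(); where(); plan(-.035,-.185,.09)
print("knob world",BO+BR@[-.018,0,.128])
E
```

```text
[0.68223442 0.05851119 0.08393384]
top 2418 y ranges low->high x [(np.float64(-154.0), np.float64(98.3)), (np.float64(-153.9), np.float64(98.2)), (np.float64(-153.8), np.float64(98.0)), (np.float64(-154.5), np.float64(97.9))] x range [-87.7  51.9]
side 2213 y ranges low->high x [(np.float64(-150.9), np.float64(96.7)), (np.float64(-151.7), np.float64(114.8)), (np.float64(-152.1), np.float64(114.8)), (np.float64(-152.3), np.float64(114.9))] x range [-87.2  50.9]
t 0.2 bed mm [-201.3 -774.2  254.9] rot err [ 0.401 -0.216  0.977] F bed [-0.65 -0.64  0.08] Tq bed [-0.011  0.006  0.046] w 0.09413365386321583 0.0 j [ 1.18  0.63  0.04  1.52 -0.03  1.   -0.02]
N 17 shift cm [ 3.761 -0.759  0.465] rot [-0.0236  0.0127 -0.0575]
knob world [0.61413818 0.07640768 0.19233411]
```

```bash
python3 -m handwheel '[[[3.76,-0.76,0.46,-0.024,0.013,-0.058,5],[3.76,-0.76,0.46,-0.024,0.013,-0.058,5],[3.76,-0.76,0.46,-0.024,0.013,-0.058,5],[3.76,-0.76,0.46,-0.024,0.013,-0.058,5],[3.76,-0.76,0.46,-0.024,0.013,-0.058,5],[3.76,-0.76,0.46,-0.024,0.013,-0.058,5],[3.76,-0.76,0.46,-0.024,0.013,-0.058,5],[3.76,-0.76,0.46,-0.024,0.013,-0.058,5]]]' 20
python3 -c "
from h import *
where(); plan(-.035,-.185,.09)"
```

```text
clock: 0.87
tcp_pos: [0.437, -0.4159, 0.1983]
orientation: [2.931, -0.056, 0.796]
ft_force: [-0.0, 0.8, -0.2]
gripper_width: 0.0504
gripper_force: 0.0
t 0.8667 bed mm [ -57.3 -521.2  152.9] rot err [ 0.206 -0.113  0.51 ] F bed [-0.28  0.74 -0.08] Tq bed [ 0.006  0.153 -0.021] w 0.05038418188053225 0.0 j [ 0.82  0.51 -0.12  1.89  0.03  0.52 -0.08]
N 10 shift cm [ 3.369 -0.665  0.43 ] rot [-0.0206  0.0113 -0.051 ]
```

```bash
python3 -m handwheel '[[[3.37,-0.67,0.43,-0.021,0.011,-0.051,5],[3.37,-0.67,0.43,-0.021,0.011,-0.051,5],[3.37,-0.67,0.43,-0.021,0.011,-0.051,5],[3.37,-0.67,0.43,-0.021,0.011,-0.051,5],[3.37,-0.67,0.43,-0.021,0.011,-0.051,5],[3.37,-0.67,0.43,-0.021,0.011,-0.051,5],[3.37,-0.67,0.43,-0.021,0.011,-0.051,5],[3.37,-0.67,0.43,-0.021,0.011,-0.051,5]]]'
python3 -m handwheel '[[[3.37,-0.67,0.43,-0.021,0.011,-0.051,5],[3.37,-0.67,0.43,-0.021,0.011,-0.051,5],[0,0,0,0,0,0,5],[0,0,0,0,0,0,5]]]'
python3 -c "
from h import *
where(); plan(-.035,-.175,.031)"
```

```text
clock: 1.53
tcp_pos: [0.5331, -0.2243, 0.1682]
orientation: [2.794, -0.021, 1.123]
ft_force: [-0.1, -0.8, 0.3]
gripper_width: 0.0495
gripper_force: 0.0
clock: 1.87
tcp_pos: [0.5426, -0.1883, 0.1605]
orientation: [2.775, -0.008, 1.181]
ft_force: [-0.3, -0.2, 1.0]
gripper_width: 0.0502
gripper_force: 0.0
t 1.8667 bed mm [ -33.2 -274.2   99.9] rot err [ 0.069 -0.045  0.126] F bed [ 0.22 -0.3   0.96] Tq bed [-0.046  0.255  0.039] w 0.05023136910290859 0.0 j [ 0.49  0.52 -0.32  2.15  1.02  0.24 -1.12]
N 4 shift cm [ 2.52  -0.168  1.658] rot [-0.0173  0.0112 -0.0314]
```

```bash
python3 -m handwheel '[[[2.5,-0.2,0.8,-0.017,0.011,-0.031,5],[2.5,-0.2,0.8,-0.017,0.011,-0.031,5],[2.5,-0.2,0.8,-0.017,0.011,-0.031,5],[0,0,0,0,0,0,5],[0,0,0,0,0,0,5]]]'
python3 -c "
from h import *
where(); plan(-.035,-.175,.031)"
```

```text
clock: 2.28
tcp_pos: [0.5674, -0.1329, 0.1403]
orientation: [2.732, -0.0, 1.26]
ft_force: [0.3, -0.1, 0.4]
gripper_width: 0.0502
gripper_force: 0.0
t 2.2833 bed mm [ -32.7 -214.3   77.4] rot err [ 0.027 -0.022  0.05 ] F bed [ 0.5  -0.03  0.24] Tq bed [0.017 0.27  0.003] w 0.05015599837375682 0.0 j [ 0.37  0.57 -0.33  2.18  1.54  0.25 -1.67]
N 2 shift cm [ 1.999 -0.139  2.293] rot [-0.0136  0.0109 -0.0248]
```

```bash
python3 -m handwheel '[[[1,-0.07,1.15,-0.007,0.005,-0.012,5],[1,-0.07,1.15,-0.007,0.005,-0.012,5],[1,-0.07,1.15,-0.007,0.005,-0.012,5],[1,-0.07,1.1,-0.007,0.005,-0.012,5],[0,0,0,0,0,0,5],[0,0,0,0,0,0,5],[0,0,0,0,0,0,5]]]'
python3 -c "
from h import *
where(); plan(-.035,-.17,.031)"
```

```text
clock: 2.87
tcp_pos: [0.5942, -0.1007, 0.0984]
orientation: [2.703, 0.001, 1.309]
ft_force: [0.1, 0.4, -0.1]
gripper_width: 0.0503
gripper_force: 0.0
t 2.8667 bed mm [ -34.4 -176.4   32. ] rot err [-0.002 -0.003  0.004] F bed [-0.07  0.38 -0.06] Tq bed [-0.004  0.277  0.033] w 0.050330964623839965 0.0 j [ 0.38  0.69 -0.44  2.18  1.91  0.37 -2.02]
N 1 shift cm [ 0.638 -0.067  0.101] rot [ 0.0021  0.0034 -0.0042]
```

```bash
python3 -m handwheel '[[[0.5,0,0.03,0,0,0,5],[0.5,0,0.03,0,0,0,5],[0.5,0,0.03,0,0,0,5],[0.5,0,0,0,0,0,5],[0.5,0,0,0,0,0,5],[0.5,0,0,0,0,0,5],[0.5,0,0,0,0,0,5],[0.5,0,0,0,0,0,5]]]'
python3 -c "
from h import *
where();plaque()"
```

```text
clock: 3.53
tcp_pos: [0.6051, -0.0624, 0.0977]
orientation: [2.701, 0.004, 1.308]
ft_force: [-3.2, -5.4, 3.6]
gripper_width: 0.0499
gripper_force: 2.7
t 3.5333 bed mm [ -34.  -136.5   31.1] rot err [-0.004 -0.006  0.004] F bed [-0.06 -6.04  4.03] Tq bed [-1.224  0.073 -0.153] w 0.049918583835383855 2.6709479838609695 j [ 0.29  0.69 -0.44  2.16  1.84  0.41 -2.03]
top 2020 y ranges low->high x [(np.float64(-103.7), np.float64(98.9)), (np.float64(-123.6), np.float64(98.7)), (np.float64(-98.5), np.float64(98.8)), (np.float64(-121.3), np.float64(97.8))] x range [-86.8  52.3]
side 2337 y ranges low->high x [(np.float64(-121.1), np.float64(114.3)), (np.float64(-121.9), np.float64(114.9)), (np.float64(-123.7), np.float64(115.0)), (np.float64(-122.3), np.float64(115.0))] x range [-87.3  50.2]
```

```bash
python3 -m handwheel '[[[0.4,0,0,0,0,0,5],[0.4,0,0,0,0,0,5],[0.4,0,0,0,0,0,5],[0.4,0,0,0,0,0,5],[0.2,0,0,0,0,0,5],[0.1,0,0,0,0,0,5],[0,0,0,0,0,0,5]]]'
python3 -c "
from h import *
where();plaque()"
python3 -m handwheel '[[[0.1,0,0,0,0,0,5],[0.1,0,0,0,0,0,5],[0.1,0,0,0,0,0,5],[0.1,0,0,0,0,0,5],[0,0,0,0,0,0,5]]]'
python3 -c "
from h import *
where()"
```

```text
clock: 4.22
tcp_pos: [0.6103, -0.0426, 0.0975]
orientation: [2.702, 0.001, 1.31]
ft_force: [-0.8, -4.1, 3.5]
gripper_width: 0.0501
gripper_force: 2.4
t 4.2167 bed mm [ -34.  -116.1   30.8] rot err [-0.003 -0.003  0.003] F bed [ 1.69 -4.16  3.03] Tq bed [-1.159 -0.137 -0.152] w 0.0501187091185108 2.4178044497966766 j [ 0.25  0.7  -0.45  2.15  1.8   0.42 -2.03]
top 1987 y ranges low->high x [(np.float64(-80.6), np.float64(98.8)), (np.float64(-102.1), np.float64(98.5)), (np.float64(-76.2), np.float64(96.3)), (np.float64(-103.7), np.float64(98.1))] x range [-87.9  52.3]
side 2417 y ranges low->high x [(np.float64(-102.7), np.float64(100.6)), (np.float64(-103.7), np.float64(114.7)), (np.float64(-104.8), np.float64(114.8)), (np.float64(-105.4), np.float64(114.8))] x range [-86.9  51.2]
clock: 4.73
tcp_pos: [0.6113, -0.0392, 0.0975]
orientation: [2.702, 0.002, 1.31]
ft_force: [-1.3, -5.5, 3.4]
gripper_width: 0.0496
gripper_force: 2.9
t 4.7333 bed mm [ -34.  -112.5   30.8] rot err [-0.003 -0.003  0.003] F bed [ 1.63 -5.65  3.04] Tq bed [-1.422 -0.203 -0.206] w 0.049583618190041825 2.9293254017829895 j [ 0.24  0.7  -0.45  2.14  1.79  0.42 -2.03]
```

```bash
for i in 1 2 3; do python3 -m handwheel '[[[0.06,0,0,0,0,0,5],[0.06,0,0,0,0,0,5],[0,0,0,0,0,0,5]]]' >/dev/null
python3 -c "
from h import *
where()"; done
```

```text
t 4.9833 bed mm [ -34.  -112.1   30.8] rot err [-0.003 -0.004  0.003] F bed [ 1.77 -6.63  4.84] Tq bed [-1.477 -0.189 -0.199] w 0.049978637646542305 3.1366051733493805 j [ 0.24  0.7  -0.45  2.14  1.79  0.42 -2.03]
t 5.2333 bed mm [ -34.  -110.4   30.8] rot err [-0.003 -0.004  0.003] F bed [ 1.44 -5.93  2.77] Tq bed [-1.47  -0.275 -0.141] w 0.04987326516512683 3.0631613731384277 j [ 0.24  0.7  -0.45  2.14  1.79  0.43 -2.03]
t 5.4833 bed mm [ -34.  -109.7   30.8] rot err [-0.003 -0.004  0.004] F bed [ 1.41 -6.62  4.54] Tq bed [-1.512 -0.206 -0.183] w 0.05012413345302661 3.0794265121221542 j [ 0.24  0.7  -0.45  2.14  1.79  0.43 -2.03]
```

```bash
for i in 1 2 3; do python3 -m handwheel '[[[0.06,0,0,0,0,0,5],[0.06,0,0,0,0,0,5],[0,0,0,0,0,0,5]]]' >/dev/null
python3 -c "
from h import *
where()"; done; python3 -c "
from h import *
plaque()"
```

```text
t 5.7333 bed mm [ -34.  -109.2   30.8] rot err [-0.004 -0.006  0.004] F bed [ 1.31 -7.85  5.8 ] Tq bed [-1.82  -0.198 -0.287] w 0.05022999600449866 3.823736608028412 j [ 0.24  0.7  -0.45  2.14  1.78  0.43 -2.03]
t 5.9833 bed mm [ -34.  -109.1   30.8] rot err [-0.004 -0.008  0.005] F bed [ 1.77 -9.32  6.93] Tq bed [-2.23  -0.116 -0.11 ] w 0.050229149666058674 4.652127809822559 j [ 0.23  0.7  -0.45  2.14  1.78  0.43 -2.03]
t 6.2333 bed mm [ -34.  -109.1   30.8] rot err [-0.004 -0.01   0.005] F bed [  0.88 -11.45   8.66] Tq bed [-2.59  -0.052 -0.108] w 0.049885551105799425 5.4805537685751915 j [ 0.23  0.7  -0.45  2.14  1.78  0.43 -2.03]
top 1953 y ranges low->high x [(np.float64(-72.3), np.float64(98.4)), (np.float64(-96.5), np.float64(98.6)), (np.float64(-67.6), np.float64(97.8)), (np.float64(-97.5), np.float64(98.0))] x range [-87.4  52.4]
side 2371 y ranges low->high x [(np.float64(-96.1), np.float64(115.2)), (np.float64(-96.7), np.float64(115.2)), (np.float64(-96.8), np.float64(114.7)), (np.float64(-98.5), np.float64(114.7))] x range [-87.1  51.3]
```

```bash
python3 -m handwheel '[[[-1,0,0,0,0,0,5],[-1.5,0,-1,0,0,0,5],[-1,0,-4,0,0,0,9.4],[0,0,-4,0,0,0,9.4],[0,0,-4,0,0,0,9.4],[0,0,-4,0,0,0,9.4],[0,0,0,0,0,0,9.4],[0,0,0,0,0,0,9.4]]]'
python3 -c "
from h import *
where();plaque();plan(-.018,0,.198)"
```

```text
clock: 7.0
tcp_pos: [0.5477, -0.049, 0.2277]
orientation: [2.698, -0.0, 1.313]
ft_force: [0.3, 0.3, -0.6]
gripper_width: 0.0868
gripper_force: 0.0
t 7.0 bed mm [ -32.4 -138.2  173.7] rot err [-0.007 -0.     0.001] F bed [-0.06  0.42 -0.65] Tq bed [0.001 0.305 0.031] w 0.08676871731981116 0.0 j [ 0.34  0.38 -0.5   2.2   1.1   0.37 -1.35]
top 2300 y ranges low->high x [(np.float64(-93.7), np.float64(98.1)), (np.float64(-89.1), np.float64(98.2)), (np.float64(-99.3), np.float64(97.9)), (np.float64(-100.4), np.float64(97.5))] x range [-87.5  52.3]
side 2374 y ranges low->high x [(np.float64(-97.2), np.float64(115.0)), (np.float64(-96.5), np.float64(114.7)), (np.float64(-98.2), np.float64(114.7)), (np.float64(-98.0), np.float64(115.0))] x range [-87.1  50.8]
N 4 shift cm [ 3.486  0.392 -0.659] rot [ 0.0008  0.0007 -0.0003]
```

```bash
python3 -m handwheel '[[[0,0.2,-2.5,0,0,0,9.4],[3.4,0.3,0,0,0,0,9.4],[3.4,0.3,0,0,0,0,9.4],[3.4,0.3,0,0,0,0,9.4],[3.4,0.3,0,0,0,0,9.4],[0,0,0,0,0,0,9.4],[0,0,0,0,0,0,9.4],[0,0,0,0,0,0,9.4]]]'
python3 - <<'E'
from h import *
where();plan(-.018,0,.134)
p,d=r.read_camera("side");B=(cloud("side",p,d)-BO)@BR
cv2.imwrite("pics/s2.png",cv2.resize(p[100:280,130:330,::-1],None,fx=3.3,fy=3.3,interpolation=cv2.INTER_CUBIC))
E
```

```text
clock: 7.77
tcp_pos: [0.5833, 0.0796, 0.2522]
orientation: [2.704, 0.004, 1.31]
ft_force: [-0.7, 0.5, -0.0]
gripper_width: 0.094
gripper_force: 0.0
t 7.7667 bed mm [-20.4  -4.7 195.2] rot err [-0.001 -0.006  0.002] F bed [-0.69  0.29  0.31] Tq bed [-0.044  0.248  0.036] w 0.09403667889966175 0.0 j [ 0.1   0.42 -0.58  2.04  0.97  0.61 -1.45]
N 2 shift cm [0.248 0.119 3.059] rot [ 0.0004  0.0028 -0.0008]
```

View pics/s2.png

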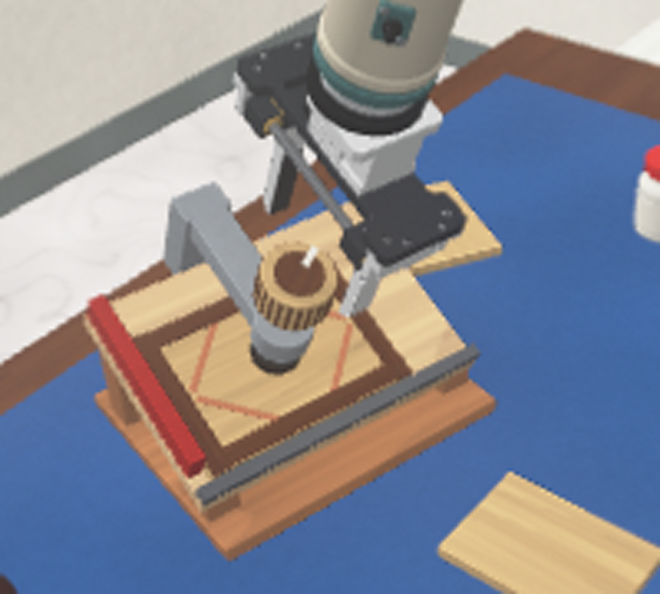

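```bash
python3 -m handwheel '[[[0.2,0,0,0,0,-0.12,9.4],[0.2,0,0,0,0,-0.12,9.4],[0,0,0,0,0,-0.12,9.4],[0,0,0,0,0,-0.12,9.4],[0,0,0,0,0,-0.12,9.4],[0,0,0,0,0,-0.12,9.4],[0,0,0,0,0,-0.12,9.4],[0,0,0,0,0,-0.12,9.4]]]'
python3 -m handwheel '[[[0,0,0,0,0,-0.12,9.4],[0,0,0,0,0,-0.12,9.4],[0,0,0,0,0,0,9.4],[0,0,0,0,0,0,9.4]]]'
python3 - <<'E'
from h import *
where();plan(-.018,0,.134,-1.2)
E
```

```text
clock: 8.48
tcp_pos: [0.5844, 0.0818, 0.2534]
orientation: [2.884, 0.36, 2.227]
ft_force: [0.0, -0.6, 0.3]
gripper_width: 0.0938
gripper_force: 0.0
clock: 8.82
tcp_pos: [0.5845, 0.0823, 0.2534]
orientation: [2.975, 0.408, 2.471]
ft_force: [0.5, 1.0, 0.3]
gripper_width: 0.0937
gripper_force: 0.0
t 8.8167 bed mm [-19.6  -1.8 196.1] rot err [ 1.000e-03 -7.000e-03 -1.193e+00] F bed [0.31 1.08 0.2 ] Tq bed [ 0.075  0.306 -0.002] w 0.09366583290237744 0.0 j [ 0.25  0.47 -0.82  2.03  1.08  0.72 -0.35]
N 2 shift cm [-0.028  0.124  3.107] rot [-0.0023  0.0023 -0.0037]
```

```bash
for i in 1 2; do python3 -m handwheel '[[[0,0,0,0,0,-0.12,9.4],[0,0,0,0,0,-0.12,9.4],[0,0,0,0,0,-0.12,9.4],[0,0,0,0,0,-0.12,9.4],[0,0,0,0,0,-0.12,9.4],[0,0,0,0,0,-0.12,9.4],[0,0,0,0,0,-0.12,9.4],[0,0,0,0,0,-0.12,9.4]]]' >/dev/null; python3 -c "
from h import *
where()"; done
python3 -m handwheel '[[[0,0,0,0,0,-0.12,9.4],[0,0,0,0,0,-0.12,9.4],[0,0,0,0,0,-0.12,9.4],[0,0,0,0,0,-0.12,9.4],[0,0,0,0,0,-0.12,9.4],[0,0,0,0,0,0,9.4],[0,0,0,0,0,0,9.4]]]'
python3 - <<'E'
from h import *
where();plan(-.018,0,.134,-3.72)
E
```

```text
t 9.4833 bed mm [-19.5  -1.  196.5] rot err [ 0.004 -0.007 -2.159] F bed [-0.33 -0.9  -0.54] Tq bed [ 0.116  0.292 -0.04 ] w 0.09378248813011375 0.0 j [ 0.34  0.53 -0.98  2.03  1.15  0.82  0.56]
t 10.15 bed mm [-19.5  -1.  196.4] rot err [ 0.008 -0.005 -3.119] F bed [-0.41 -0.16 -0.24] Tq bed [ 0.123  0.376 -0.081] w 0.09432282075755546 0.0 j [ 0.42  0.59 -1.12  2.03  1.21  0.91  1.47]
clock: 10.73
tcp_pos: [0.5846, 0.0834, 0.2537]
orientation: [-2.767, -0.236, -1.304]
ft_force: [-0.0, 0.1, 0.2]
gripper_width: 0.0942
gripper_force: 0.0
t 10.7333 bed mm [-19.5  -0.8 196.4] rot err [-8.000e-03  2.000e-03  2.572e+00] F bed [0.03 0.07 0.16] Tq bed [ 0.111  0.422 -0.079] w 0.09424712649124066 0.0 j [ 0.44  0.61 -1.17  2.03  1.23  0.95  2.05]
N 2 shift cm [-0.004 -0.086  3.122] rot [ 0.0001 -0.003  -0.0042]
```

```bash
python3 -m handwheel '[[[0,-0.04,1.6,0,-0.003,0,9.4],[0,-0.04,1.6,0,-0.003,0,9.4],[0,-0.04,1.6,0,0,0,9.4],[0,-0.04,1.4,0,0,0,9.4],[0,0,0,0,0,0,9.4],[0,0,0,0,0,0,9.4]]]' 40
python3 -c "
from h import *
where()"
python3 -m handwheel '[[[0,0,0,0,0,0,5.5],[0,0,0,0,0,0,5.5],[0,0,0,0,0,0,5.5],[0,0,0,0,0,0,5.5],[0,0,0,0,0,0,5.5],[0,0,0,0,0,0,5.5]]]' 40
python3 -c "
from h import *
where()"
```

```text
clock: 11.23
tcp_pos: [0.6111, 0.0776, 0.1979]
orientation: [-2.769, -0.23, -1.299]
ft_force: [-0.5, -0.0, -0.5]
gripper_width: 0.0936
gripper_force: 0.0
t 11.2333 bed mm [-18.6   0.4 134.4] rot err [ 1.000e-03 -2.000e-03  2.569e+00] F bed [-0.68 -0.15 -0.22] Tq bed [ 0.112  0.387 -0.096] w 0.0935766985334728 0.0 j [ 0.39  0.72 -1.09  2.03  1.37  0.92  1.97]
clock: 11.73
tcp_pos: [0.6118, 0.0779, 0.1989]
orientation: [-2.767, -0.232, -1.296]
ft_force: [-0.2, -0.4, 0.8]
gripper_width: 0.0593
gripper_force: 40.0
t 11.7333 bed mm [-17.6   0.9 135.1] rot err [1.000e-03 2.000e-03 2.566e+00] F bed [ 0.24 -0.43  0.82] Tq bed [-0.035  0.456 -0.028] w 0.05930261187234295 40.00138521194458 j [ 0.39  0.72 -1.09  2.03  1.37  0.92  1.97]
```

```bash
for i in 1 2; do python3 -m handwheel '[[[0,0,0.027,0,0,0.12,5.5],[0,0,0.027,0,0,0.12,5.5],[0,0,0.027,0,0,0.12,5.5],[0,0,0.027,0,0,0.12,5.5],[0,0,0.027,0,0,0.12,5.5],[0,0,0.027,0,0,0.12,5.5],[0,0,0.027,0,0,0.12,5.5],[0,0,0.027,0,0,0.12,5.5]]]' >/dev/null
python3 -c "
from h import *
where()"; done
```

```text
t 12.4 bed mm [-16.9   1.  132.9] rot err [-2.000e-03 -3.000e-03 -2.752e+00] F bed [ 2.17 -0.21  0.41] Tq bed [ 0.079 -0.199  0.018] w 0.059406677546740214 39.993592500686646 j [ 0.36  0.69 -1.02  2.03  1.36  0.86  1.02]
t 13.0667 bed mm [-16.5   0.5 130.8] rot err [-0.002 -0.003 -1.791] F bed [ 2.21 -1.17  1.74] Tq bed [-0.156 -0.448  0.123] w 0.05964353150442461 39.99392330646515 j [ 0.31  0.66 -0.93  2.03  1.33  0.8   0.07]
```

```bash
for i in 1 2 3; do python3 -m handwheel '[[[0,0,0.027,0,0,0.12,5.5],[0,0,0.027,0,0,0.12,5.5],[0,0,0.027,0,0,0.12,5.5]]]' >/dev/null
python3 -c "
from h import *
where()"; done
python3 - <<'E'
from h import *
p,d=r.read_camera("side")
cv2.imwrite("pics/s3.png",cv2.resize(p[150:270,150:290,::-1],None,fx=5,fy=5,interpolation=cv2.INTER_CUBIC))
E
```

```text
t 13.3167 bed mm [-16.5   0.3 130. ] rot err [-0.002 -0.002 -1.431] F bed [ 3.42 -0.76  2.22] Tq bed [-0.278 -0.389  0.103] w 0.05922408424805436 39.99402165412903 j [ 0.29  0.64 -0.89  2.03  1.32  0.78 -0.29]
t 13.5667 bed mm [-1.650e+01  1.000e-01  1.292e+02] rot err [-0.002 -0.002 -1.071] F bed [ 1.9  -1.36  1.75] Tq bed [-0.402 -0.355  0.158] w 0.05969376067588493 39.99399483203888 j [ 0.27  0.63 -0.86  2.03  1.31  0.75 -0.64]
t 13.8167 bed mm [-1.660e+01 -1.000e-01  1.284e+02] rot err [-0.002 -0.002 -0.711] F bed [ 2.16 -0.85  3.12] Tq bed [-0.541 -0.28   0.141] w 0.05958765871343585 39.99415397644043 j [ 0.25  0.62 -0.82  2.03  1.3   0.73 -0.99]
```

View pics/s3.png

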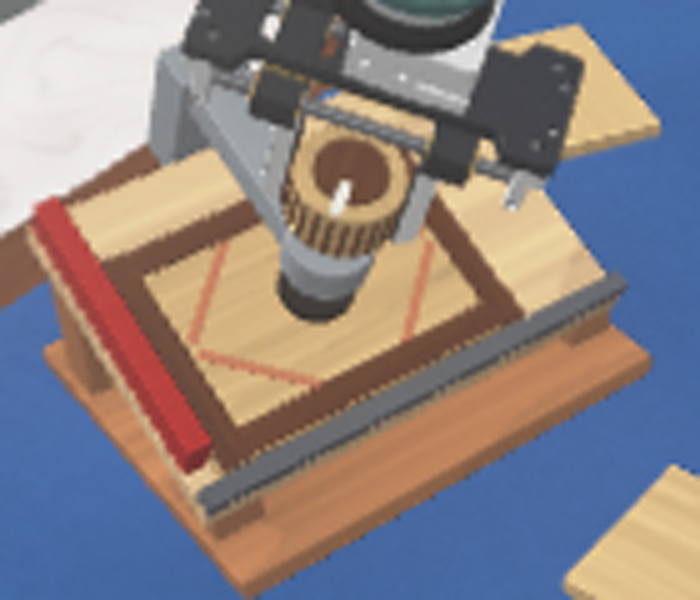

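```bash
for i in 1 2 3 4 5; do python3 -m handwheel '[[[0,0,0.027,0,0,0.12,5.5],[0,0,0,0,0,0,5.5]]]' >/dev/null
python3 -c "
from h import *
where()"|cut -c1-150; done
```

```text
t 14.0333 bed mm [-1.670e+01 -1.000e-01  1.281e+02] rot err [-0.002 -0.002 -0.596] F bed [ 2.85 -1.59  3.85] Tq bed [-0.641 -0.499 -0.173] w 0.0592664
t 14.2 bed mm [-1.680e+01 -1.000e-01  1.278e+02] rot err [-0.002 -0.002 -0.478] F bed [ 2.89 -2.4   5.22] Tq bed [-0.798 -0.603 -0.144] w 0.0594036077
t 14.3667 bed mm [-1.690e+01 -1.000e-01  1.275e+02] rot err [-0.002 -0.001 -0.358] F bed [ 2.59 -2.61  4.29] Tq bed [-0.823 -0.618 -0.222] w 0.0593197
t 14.5333 bed mm [-16.9  -0.2 127.3] rot err [-0.002 -0.001 -0.238] F bed [ 1.81 -2.41  6.43] Tq bed [-0.82  -0.545 -0.189] w 0.05970938016903832 40.0
t 14.7 bed mm [-17.   -0.2 127. ] rot err [-0.002 -0.001 -0.118] F bed [ 3.39 -2.03  5.65] Tq bed [-0.866 -0.535 -0.176] w 0.05911601968486104 40.0026
```

```bash
for i in 1 2 3 4; do python3 -m handwheel '[[[0,0,0.015,0,0,0.06,5.5],[0,0,0.015,0,0,0.06,5.5]]]' >/dev/null
python3 -c "
from h import *
where()"|cut -c1-150; done
```

```text
t 14.8667 bed mm [-17.   -0.2 126.8] rot err [-0.002 -0.001 -0.001] F bed [ 2.91 -3.18  8.17] Tq bed [-1.002 -0.333  0.163] w 0.05970266889142996 40.0
t 15.0333 bed mm [-17.   -0.2 126.8] rot err [-0.002 -0.001  0.119] F bed [ 2.78 -3.85 11.37] Tq bed [-1.209 -0.166  0.302] w 0.059809402694490296 40.
t 15.2 bed mm [-17.1  -0.2 126.7] rot err [-0.003 -0.001  0.238] F bed [ 1.54 -4.62 14.18] Tq bed [-1.265 -0.035  0.458] w 0.05959275188497372 40.0015
t 15.3667 bed mm [-1.720e+01 -1.000e-01  1.267e+02] rot err [-0.003 -0.001  0.358] F bed [ 0.98 -5.41 17.1 ] Tq bed [-1.417  0.077  0.562] w 0.0592597
```

```bash
python3 -m handwheel '[[[0,0,-0.06,0,0,0,9.4],[0,0,0,0,0,0,9.4],[0,0,0,0,0,0,9.4],[0,0,0,0,0,0,9.4],[0,0,0,0,0,0,9.4],[0,0,0,0,0,0,9.4]]]'
python3 -c "
from h import *
where()"
python3 -m handwheel '[[[0,0,-1.5,0,0,0,9.4],[0,0,-2.5,0,0,0,9.4],[0,0,-3,0,0,0,9.4],[0,0,-3,0,0,0,9.4],[0,0,0,0,0,0,9.4],[0,0,0,0,0,0,9.4]]]'
python3 - <<'E'
from h import *
where();plaque()
p,d=r.read_camera("side")
cv2.imwrite("pics/s4.png",cv2.resize(p[150:270,150:290,::-1],None,fx=5,fy=5,interpolation=cv2.INTER_CUBIC))
E
```

```text
clock: 15.87
tcp_pos: [0.6149, 0.077, 0.1901]
orientation: [2.731, -0.151, 0.984]
ft_force: [-0.6, 0.4, 0.3]
gripper_width: 0.0932
gripper_force: 0.0
t 15.8667 bed mm [-18.4   0.7 125.7] rot err [0.001 0.001 0.362] F bed [-0.51  0.28  0.59] Tq bed [ 0.017  0.314 -0.042] w 0.0932389719597578 0.0 j [ 0.17  0.59 -0.69  2.03  1.26  0.64 -2.04]
clock: 16.37
tcp_pos: [0.5746, 0.0879, 0.2828]
orientation: [2.728, -0.153, 0.984]
ft_force: [-0.0, 0.1, 0.3]
gripper_width: 0.0938
gripper_force: 0.0
t 16.3667 bed mm [-17.1   1.1 227.4] rot err [-0.003  0.002  0.362] F bed [0.09 0.05 0.33] Tq bed [-0.079  0.357 -0.038] w 0.09376103710505762 0.0 j [ 0.26  0.41 -0.83  2.01  0.97  0.73 -1.81]
top 2112 y ranges low->high x [(np.float64(-100.1), np.float64(98.5)), (np.float64(-100.1), np.float64(98.6)), (np.float64(-100.1), np.float64(97.4)), (np.float64(-100.0), np.float64(97.0))] x range [-87.1  52.4]
side 2313 y ranges low->high x [(np.float64(-96.7), np.float64(104.1)), (np.float64(-96.8), np.float64(115.0)), (np.float64(-98.2), np.float64(114.7)), (np.float64(4.6), np.float64(115.0))] x range [-87.2  50.5]
```

View pics/s4.png

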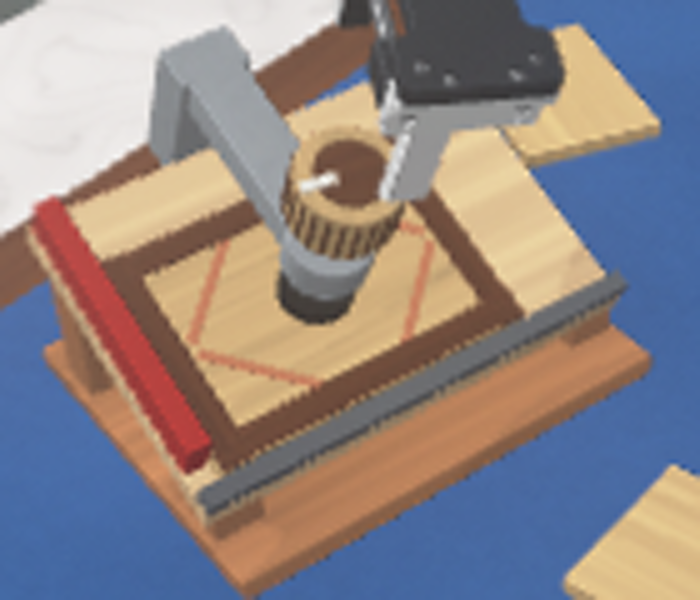

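```bash
python3 -c "
from station import r
print(r.close_job())"
```

```text
the job is handed in; nothing more can be done
None
```

The plaque is home against the red fence and square on the ledge. The knob is screwed down to a wrist-sensor reading of about 0.56 Nm (0.25 to 0.6 counts as firmly tight) and released with the gripper clear, and I handed the job in at about 16 s; no verdict came back, and I didn't measure the foot's force on the plaque directly or re-check the mug, vase and glue jar at the end.

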